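Seat the red oil filler cap on its thread

TASK

The red filler cap on the press's oil reservoir was put on carelessly and sits too high, on top of its thread. Turn it backward (counter-clockwise seen from above) until it drops into the start of the thread, then turn it forward (clockwise) all the way to tight and let go. Leave the yellow and the black caps as they are.

Things in the scene. Friction and masses are not known exactly. Their poses are not given: they have to be found in the camera images.
- red_cap_grip (a point): Point in the upright bar on the red cap, on the turning axis; z up, x along the bar. Bar 58 mm long, 14 thick, 32 tall, its top 10 mm above this point, on a red disc 68 across, 16 thick; the bar's -x end is white. 134 mm above the bench while too high, 126 once dropped. It cannot come off; a spring and its weight pull it down with 4 to 6 N, but a firm grip holds it up: lower it 8 mm in the grip.
- red_cap (a joint): Turn of the red cap, rad, growing clockwise from above. Hard stops at 0 (back) and 1.3 (tight). It starts too high, on a ledge, at 0.65 to 1.05; it can drop from 0 to 0.3; forward from there it runs under the ledge at the same height. On the reservoir's top a green mark shows where the bar's white end points at 0.15, a white mark where it points at 1.3. Takes under 0.4 N m.
- yellow_cap (a joint): Turn of the yellow cap, rad: tight, at 1.3; leave it. Same shape as the red cap, already down. All three caps sit on like reservoirs fixed to the bench: blue upright drums 112 mm across, 85 tall, on a dark foot 124 across, with a band in the cap's colour; their middles are at least 160 mm apart.
- black_cap (a joint): Turn of the black cap, rad: tight, at 1.3; leave it. Same shape as the red cap, already down, on the reservoir with the black band.
Things that resemble listed ones, but are neither listed nor needed, are in the scene too. What is shaped like the part that bears black_cap but orange is not meant. What is shaped like the part that bears red_cap_grip but brown is not meant.

How it is judged:
On the way:
1. the red cap is turned back and has dropped into the thread start (height (world z) of red_cap_grip below 0.1285 m and value of joint red_cap below 0.5 rad), for 0.1 s.
At the end, for the whole second after the job is handed in: the red cap is down in its thread (grip point less than 128.5 mm above the bench) and turned to within 10 degrees (0.18 rad) of tight; the yellow and black caps are still within 10 degrees of tight (height (world z) of red_cap_grip below 0.1285 m and value of joint each of red_cap, yellow_cap, black_cap above 1.12 rad); the robot touches nothing.
It fails at once if the yellow or the black cap is turned by more than 10 degrees (value of joint any of yellow_cap, black_cap below 1.12 rad).
It also fails if it takes over 34 s, if anything falls off the work surface, if the arm or the gripper's body presses on something with over 40 N, if the wrist force passes 120 N, or if a joint passes its speed limit or range.

ROBOT

A 7-joint arm with a two-finger parallel gripper is mounted at the origin on the work surface. World frame = base frame: x ahead of the robot, y to its left, z up, the work surface at z = 0. Lengths are in m, angles in rad, forces in N, time in s.
With the tool pointing down it reaches from about 0.425 to 0.875 m from the base axis. Payload 4.7 kg.
Tool frame: the origin (TCP) lies midway between the tips of the shut fingers; the grasp point (between the pads) lies 19 mm behind it; z points along the fingers, x is the direction in which the jaws open and shut, and the axes are right-handed (so a half turn about z gives the same grasp; the last joint's range is limited). The gripper opens to 87 mm and grips with 3 to 60 N. Pads are 19 mm wide; open, the fingers measure 117 mm over their backs; the gripper's body (75 mm by 190 mm) begins 51 mm behind the grasp point.
Start: joints at [1.145, 0.321, -0.07, 1.45, 0.023, 1.371, -0.057], TCP at [0.277, -0.588, 0.223] pointing down, gripper open.
Joint ranges: [-2.86, 2.86], [-0.3, 2.09], [-1.38, 1.24], [0.06, 2.45], [-1.56, 4.7], [0.09, 2.05], [-2.69, 2.69]. Speed limits (rad/s): [2.57, 2.57, 3.14, 3.14, 3.14, 3.14, 3.14].

INTERFACE

Orientations are given as a rotation vector (axis times angle).
In Python, from bench import get_state, eyes, ticket gives the robot as it stands.
- The arm moves only by the tool carry_out, never from a script. Its argument "motion" is a list of rows, each a list of 2 entries, a list of its own where there are three numbers: the shift along the world's x, y, z in m, then the turn about the world's z in rad. A call has 1 to 20 rows; each row is the pose to reach, as a shift and turn from the pose commanded when the call began; what a row does not reach only later rows make up. A row lasts 1/10 s, in which the tool goes at most 50 mm and 8.59 degrees, less where a joint would pass 70% of its speed; a pose out of reach is approached as far as the arm can. A call with a gripper value outside its range is refused whole. "grip" is the gripper command: -1 is fully open, 1 is shut, values between are in proportion, set as the call begins (left out, the last holds). The fingers move at their own pace and stop on an object; "squeeze" is the grip in N (left out, the last holds). Time passes only in rows, so rows that repeat a pose let the fingers close. It gives the time, the measured TCP pose, the force and the opening at its end, in the units of the state.
- get_state(): the state, without advancing time (a new reading comes with each control period).
- eyes.get_image(name): name is "scene" or "top" or "wrist"; returns a dict with "pixels" (400x640x3 uint8, blue, green, red), "mtx" (3x3 intrinsics, pixels), "extrinsics" (4x4, takes a point from camera to world coordinates). Camera axes: x right, y down, z forward; pixel columns grow to the right and rows downward; lengths in m; the calibration is good to about 2 mm. A picture is of the moment at which its call begins. There is no depth.
- ticket.close_job(): hands the job in, once; it reports no verdict.
The state is a dict: "time": time; "joint_positions": joint angles; "qd": joint speeds; "joint_torque": joint torques, N m; "position": TCP position; "tool_rot": TCP orientation; "ft_force": force on the tool from outside, world axes, zero at the start; "torque": the same for the moment, N m; "grip_width": opening from 0.0 (shut) to 1.0 (fully open).
Only numpy, scipy, OpenCV 4.12 (cv2) and the standard library are available. Lean on these libraries where they do the work, as an engineer would, in place of code of your own. Each camera call takes 0.05 s, during which the arm holds its last target. There are 200 camera calls.

## Working session

There is one attempt and no reset: what is moved stays moved. The work goes in short steps, Python scripts to look and compute and a tool call to move; the robot and the scene stay as the last step left them, time stands still between calls to the robot, and variables do not carry over. Pictures are saved under pics/ and viewed, about 8 in all and at most 12, crops included, and the job is handed in when it is done.

Besides the shell and the picture viewer there is one more tool, called after ">>>" as name([rows], argument=value, ...), one row to a line, values as JSON. carry_out: Moves the arm, as the interface text tells. Its arguments: {"type":"object","properties":{"motion":{"type":"array","items":{"type":"array"}},"grip":{"type":"number"},"squeeze":{"type":"number"}},"required":["motion"]}

```bash
mkdir -p pics
cat > h.py <<'E'
import numpy as np, cv2
from bench import get_state, eyes, ticket
def shot(n,f):
    d=eyes.get_image(n); cv2.imwrite('pics/'+f,d['pixels']); np.savez('pics/'+f[:-4],**d); return d
def ray(d,u,v,z):
    K=np.array(d['mtx']);T=np.array(d['extrinsics'])
    r=T[:3,:3]@np.linalg.solve(K,[u,v,1]);o=T[:3,3]
    return o+r*(z-o[2])/r[2]
def proj(d,p):
    K=np.array(d['mtx']);T=np.array(d['extrinsics'])
    q=K@(T[:3,:3].T@(np.array(p)-T[:3,3]));return q[:2]/q[2]
E
python3 - <<'E'
from h import *
s=get_state();print({k:np.round(v,3) for k,v in s.items()})
a=shot('top','t1.png');b=shot('scene','s1.png')
for d in(a,b):print(np.round(d['extrinsics'],3),d['mtx'][0])
cv2.imwrite('pics/both.png',cv2.resize(np.vstack([a['pixels'],b['pixels']]),None,fx=.75,fy=.75))
E
```

```text
{'time': np.float64(0.0), 'joint_positions': array([ 1.145,  0.322, -0.07 ,  1.452,  0.023,  1.371, -0.057]), 'qd': array([-0.   ,  0.001, -0.003,  0.   , -0.   , -0.   , -0.001]), 'joint_torque': array([-0.0000e+00, -4.9129e+01, -4.0400e-01, -3.1253e+01, -6.4000e-02,
        4.4000e-02,  0.0000e+00]), 'position': array([ 0.276, -0.588,  0.221]), 'tool_rot': array([-2.652,  1.683,  0.003]), 'ft_force': array([-0.385, -0.029,  0.464]), 'torque': array([-0.025, -0.045, -0.002]), 'grip_width': np.float64(0.995)}
[[-0.027 -0.998  0.054  0.445]
 [-1.     0.026 -0.007  0.013]
 [ 0.006 -0.054 -0.999  0.982]
 [ 0.     0.     0.     1.   ]] [460.66209947   0.         320.93742238]
[[-0.411  0.481 -0.775  1.141]
 [ 0.912  0.239 -0.334  0.276]
 [ 0.024 -0.843 -0.537  0.559]
 [ 0.     0.     0.     1.   ]] [427.77034567   0.         318.6715772 ]
```

View pics/both.png

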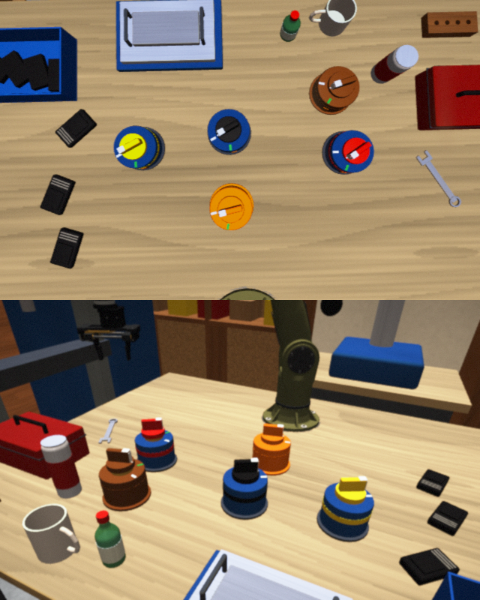

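The top view (upper half, pixels ×1/0.75) shows these candidates for the red cap:
- Red cap on the blue drum at about (473,203), which I choose because it has a red disc and bar, a blue drum and a red band.
- Brown look-alike at (445,118).
- Red toolbox at (605,130) and the red bottle cap at (393,17). Both are the wrong shape.

Next I take a close crop and measure.

Run:
```python
from h import *
d=dict(np.load('pics/t1.npz'));s=dict(np.load('pics/s1.npz'))
p=d['pixels'];hsv=cv2.cvtColor(p,cv2.COLOR_BGR2HSV)
x0,y0,x1,y1=420,165,510,240
c=cv2.resize(p[y0:y1,x0:x1],None,fx=6,fy=6,interpolation=cv2.INTER_CUBIC)
q=s['pixels'];c2=cv2.resize(q[140:235,170:245],None,fx=6,fy=6,interpolation=cv2.INTER_CUBIC)[:450]
cv2.imwrite('pics/c1.png',np.vstack([c,np.pad(c2,((0,0),(0,90),(0,0)))])[:900][::1]); 
im=np.zeros((600,800,3),np.uint8); a=cv2.resize(c,(480,400)); im[:400,:480]=a; b=cv2.resize(c2,(320,320)); im[:320,480:]=b; cv2.imwrite('pics/c1.png',im)
def comps(n,m):
    k,l,st,ce=cv2.connectedComponentsWithStats(m.astype(np.uint8))
    for i in range(1,k):
        if st[i,4]>3:print(n,st[i],np.round(ce[i]+[x0,y0],1))
H=hsv[y0:y1,x0:x1].astype(int);h,S,V=H[...,0],H[...,1],H[...,2]
comps('red',((h<6)|(h>174))&(S>150)&(V>90))
comps('green',(h>45)&(h<80)&(S>90)&(V>70))
comps('white',(S<60)&(V>160))
comps('blue',(h>100)&(h<128)&(S>120))
```

```text
red [ 37  19  38  35 826] [475.4 199.7]
green [40 55  5  7 22] [462.1 223. ]
white [24 36  7  3 21] [447. 202.]
white [47 36 11 10 70] [472.2 205.8]
blue [  21    9   57   56 1333] [465.2 201.8]
blue [18 17  7  8 11] [440.5 185.8]
blue [16 26  3  4  6] [436.8 192.5]
blue [16 45 16 18 45] [442.1 219.6]
```

View pics/c1.png

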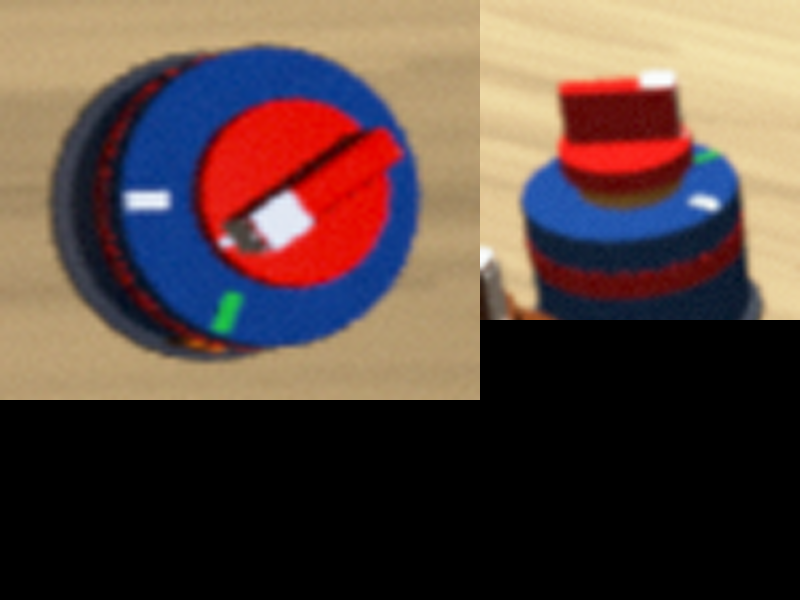

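The crop shows the red cap on the blue drum:
- The bar's white end points to the lower left, with the bar top running from about (469,208.5) to (493,191.6).
- The green mark is at (462,223) and the white mark at (447,202).
- The side view confirms that the cap sits high.

Run:
```python
from h import *
from scipy.spatial.transform import Rotation as R
d=dict(np.load('pics/t1.npz'));s=dict(np.load('pics/s1.npz'))
dc=ray(d,470.7,202,.085);print('drum c',dc)
w=ray(d,469.0,208.5,.144);r=ray(d,493.2,191.6,.144);print('bar',w,r,(w+r)/2,np.linalg.norm(w-r))
disc=ray(d,420+294/5.33,165+192/5.33,.112);print('disc c',disc)
print('drum diam',np.linalg.norm(ray(d,420+122/5.33,202,.085)-ray(d,420+418/5.33,202,.085)))
ang=lambda v:np.arctan2(v[1],v[0])
print('white dir',ang(w-r))
for n,p in(('green',(462.1,223)),('whitemark',(447.2,202))):
    g=ray(d,*p,.085);print(n,g,ang(g-dc),np.linalg.norm(g-dc))
# scene: bar top ends, crop 4.267x(x),3.368*... crop c2 was 450x450 after 75 rows -> 320
k=320/75
for u,v,n in((560,90,'redend'),(676,77,'whiteend')):
    print(n,ray(s,170+(u-480)/k,140+v/k,.144))
T=R.from_rotvec(get_state()['tool_rot']).as_matrix();print(np.round(T,3),'tool x ang',ang(T[:,0]))
print('pix of centre in scene',proj(s,[*((w+r)/2)[:2],.144]))
```

```text
drum c [ 0.4804814  -0.28629633  0.085     ]
bar [ 0.46634672 -0.26301201  0.144     ] [ 0.49604637 -0.30866345  0.144     ] [ 0.48119655 -0.28583773  0.144     ] 0.05446212971464881
disc c [ 0.48103039 -0.28584591  0.112     ]
drum diam 0.10867537149167776
white dir 2.147575098808865
green [ 0.43999865 -0.26770581  0.085     ] 2.711097117687719 0.04454728908346713
whitemark [ 0.48169299 -0.24033906  0.085     ] 1.5444389760204658 0.04597323570419092
redend [ 0.50193765 -0.3046926   0.144     ]
whiteend [ 0.46378971 -0.26238395  0.144     ]
[[ 0.426 -0.905 -0.001]
 [-0.905 -0.426  0.002]
 [-0.002  0.    -1.   ]] tool x ang -1.1309733562260247
pix of centre in scene [202.06208351 159.03404494]
```

Measurements agree: bar centre (0.481, −0.286) matches the drum and disc centres, and the marks are 1.167 rad apart (should be 1.15). The cap is at about 0.70 rad. I move above it with the jaws across the bar.

>>> carry_out([
  [[0.01,0.015,0],0.1],
  [[0.03,0.045,0],0.24],
  [[0.05,0.075,0],0.38],
  [[0.07,0.105,0],0.52],
  [[0.09,0.135,0],0.66],
  [[0.11,0.165,0],0.8],
  [[0.13,0.195,0],0.94],
  [[0.15,0.225,0],1.08],
  [[0.17,0.25,0],1.22],
  [[0.185,0.275,0],1.36],
  [[0.195,0.29,0],1.5],
  [[0.204,0.302,0],1.62],
  [[0.204,0.302,-0.02],1.7],
  [[0.204,0.302,-0.03],1.7],
  [[0.204,0.302,-0.03],1.7],
], grip=-1)

```text
time: 1.6
position: [0.4791, -0.2859, 0.1904]
tool_rot: [-3.013, -0.877, 0.004]
ft_force: [-0.3, -0.2, -0.5]
grip_width: 0.998
```

Run:
```python
from h import *
from scipy.spatial.transform import Rotation as R
s=get_state();T=R.from_rotvec(s['tool_rot']).as_matrix()
print(s['time'],s['position'],s['joint_positions'].__class__,np.round(s['joint_positions'],2),np.arctan2(T[1,0],T[0,0]),np.round(T[:,2],3),s['ft_force'],s['torque'])
d=shot('wrist','w1.png');print(np.round(d['extrinsics'],3))
```

```text
1.6 [ 0.47912862 -0.28590998  0.19042405] <class 'numpy.ndarray'> [ 0.9   0.18 -0.46  1.71  0.08  1.28  0.99] 0.5664968615269885 [-0.004  0.002 -1.   ] [-0.29714587 -0.20780469 -0.51144833] [ 0.04806797 -0.18132327 -0.00048938]
[[ 0.844  0.518  0.137  0.44 ]
 [ 0.536 -0.816 -0.219 -0.226]
 [-0.002  0.258 -0.966  0.353]
 [ 0.     0.     0.     1.   ]]
```

View pics/w1.png

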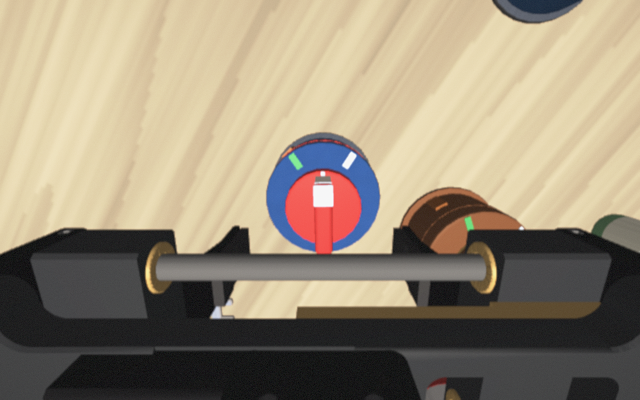

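The wrist view shows the bar's white end at about (323,195), with the bar running straight down midway between the fingers and the brown look-alike to the right. I check it numerically.

Run:
```python
from h import *
d=dict(np.load('pics/w1.npz'));p=d['pixels'];h=cv2.cvtColor(p,cv2.COLOR_BGR2HSV)
V=h[...,2];S=h[...,1]
m=np.zeros(V.shape,np.uint8);m[178:212,308:338]=((S<70)&(V>190))[178:212,308:338]
ys,xs=np.nonzero(m);print('white',xs.min(),xs.max(),ys.min(),ys.max(),xs.mean(),ys.mean())
for y in(215,225,235,242):print(y,[(x,tuple(int(q) for q in p[y,x])) for x in (308,312,316,320,324,328,332,336)])
a=ray(d,xs.mean(),ys.min(),.144);print('white tip',a)
b=ray(d,323.5,250,.144);print('bar far',b,'dir',np.arctan2(*(a-b)[1::-1]))
u=(a-b)[:2]/np.linalg.norm((a-b)[:2]);print('centre',a[:2]-.029*u)
```

```text
white 313 333 182 206 322.6113445378151 194.53781512605042
215 [(308, (84, 90, 244)), (312, (85, 92, 245)), (316, (73, 78, 238)), (320, (83, 90, 244)), (324, (85, 90, 244)), (328, (83, 89, 244)), (332, (64, 69, 218)), (336, (82, 88, 244))]
225 [(308, (83, 88, 244)), (312, (84, 91, 245)), (316, (72, 76, 235)), (320, (83, 89, 244)), (324, (83, 89, 244)), (328, (82, 88, 244)), (332, (62, 66, 219)), (336, (82, 88, 244))]
235 [(308, (81, 87, 244)), (312, (82, 87, 244)), (316, (67, 70, 230)), (320, (81, 87, 244)), (324, (82, 87, 244)), (328, (80, 85, 244)), (332, (63, 68, 220)), (336, (81, 86, 244))]
242 [(308, (176, 104, 69)), (312, (149, 95, 186)), (316, (67, 70, 231)), (320, (81, 87, 244)), (324, (82, 87, 245)), (328, (79, 84, 244)), (332, (92, 67, 167)), (336, (175, 105, 101))]
white tip [ 0.46423617 -0.26173222  0.144     ]
bar far [ 0.49420016 -0.30744901  0.144     ] dir 2.150976788281282
centre [ 0.48013324 -0.28598677]
```

Both views agree: centre (0.4805, −0.286), bar direction 2.151. I go down with small corrections.

>>> carry_out([
  [[0.0015,0,-0.02],0.012],
  [[0.0015,0,-0.04],0.012],
  [[0.0015,0,-0.055],0.012],
  [[0.0015,0,-0.065],0.012],
  [[0.0015,0,-0.072],0.012],
  [[0.0015,0,-0.073],0.012],
  [[0.0015,0,-0.073],0.012],
])

```text
time: 2.35
position: [0.4825, -0.2863, 0.12]
tool_rot: [3.01, 0.899, 0.001]
ft_force: [-0.8, 0.1, -0.4]
grip_width: 0.999
```

>>> carry_out([
  [[0,0,0],0],
  [[0,0,0],0],
  [[0,0,0],0],
  [[0,0,0],0],
  [[0,0,0],0],
  [[0,0,0],0],
  [[0,0,0],0],
  [[0,0,0],0],
], grip=1, squeeze=50)

```text
time: 3.15
position: [0.4822, -0.2862, 0.1196]
tool_rot: [-3.01, -0.9, -0.0]
ft_force: [-0.0, 0.5, -0.2]
grip_width: 0.358
```

>>> carry_out([
  [[-0.0015,0,-0.003],0],
  [[-0.0015,0,-0.003],0],
  [[-0.0015,0,-0.003],0],
  [[-0.0015,0,-0.003],0],
  [[-0.0015,0,-0.003],0],
  [[-0.0015,0,-0.003],0],
])

```text
time: 3.75
position: [0.4809, -0.2855, 0.1162]
tool_rot: [-3.009, -0.9, -0.001]
ft_force: [2.5, 2.4, -4.8]
grip_width: 0.158
```

Gripped at opening 0.158, which matches the 14 mm bar. I turn back by about 0.57 rad.

>>> carry_out([
  [[0,0,0],0.05],
  [[0,0,0],0.11],
  [[0,0,0],0.17],
  [[0,0,0],0.23],
  [[0,0,0],0.29],
  [[0,0,0],0.35],
  [[0,0,0],0.41],
  [[0,0,0],0.47],
  [[0,0,0],0.53],
  [[0,0,0],0.57],
  [[0,0,0],0.57],
  [[0,0,0],0.57],
])

```text
time: 4.95
position: [0.4804, -0.2862, 0.1162]
tool_rot: [-2.636, -1.708, 0.001]
ft_force: [1.8, 0.5, -5.0]
grip_width: 0.156
```

Run:
```python
from h import *
from scipy.spatial.transform import Rotation as R
s=get_state();T=R.from_rotvec(s['tool_rot']).as_matrix()
a=np.arctan2(T[1,0],T[0,0]);print(s['time'],s['position'],a,'q est',2.855-(a+np.pi/2),np.round(s['joint_positions'],2),s['ft_force'],s['torque'],s['grip_width'])
d=shot('wrist','w2.png');e=shot('scene','s2.png')
c=cv2.resize(d['pixels'][100:260,220:420],(500,400));f=cv2.resize(e['pixels'][130:240,150:250],(300,330))
im=np.zeros((400,800,3),np.uint8);im[:,:500]=c;im[:330,500:]=f;cv2.imwrite('pics/c2.png',im)
```

```text
4.95 [ 0.48036657 -0.28624688  0.11623178] 1.1499754340201098 q est 0.13422823918499338 [ 0.95  0.25 -0.52  1.79  0.14  1.14  1.53] [ 1.84126704  0.46882822 -5.04998525] [ 0.09090353 -0.53117892  0.02827425] 0.15590847559115364
```

View pics/c2.png

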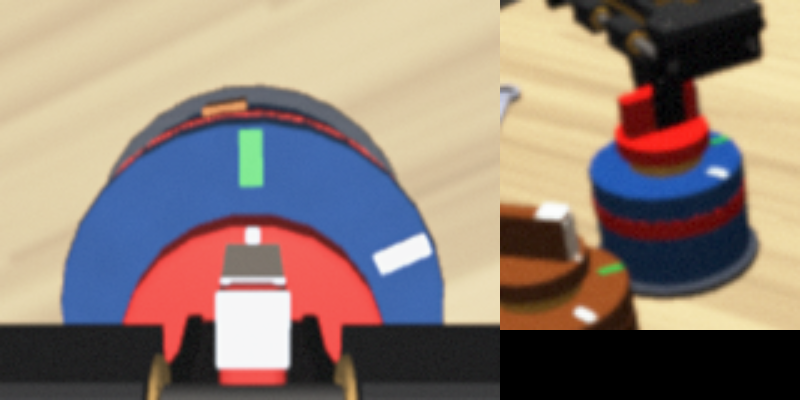

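The white end at crop (253,330) lines up with the green mark at (250,158), so the cap turned with the tool to about 0.15 rad. It is still high and held up by the grip. I lower it 8 mm, plus a little extra.

>>> carry_out([
  [[0,0,-0.002],0],
  [[0,0,-0.004],0],
  [[0,0,-0.006],0],
  [[0,0,-0.008],0],
  [[0,0,-0.009],0],
  [[0,0,-0.009],0],
  [[0,0,-0.009],0],
])

```text
time: 5.75
position: [0.4805, -0.2863, 0.1082]
tool_rot: [2.636, 1.71, -0.001]
ft_force: [-2.6, 1.2, 2.0]
grip_width: 0.161
```

Lowered 8.0 mm, and the force went from −5 N (carrying the cap) to +2 N (seated). Slip in the grip would have shown a much larger force. I turn forward to tight.

>>> carry_out([
  [[0,0,0],-0.04],
  [[0,0,0],-0.11],
  [[0,0,0],-0.18],
  [[0,0,0],-0.25],
  [[0,0,0],-0.32],
  [[0,0,0],-0.39],
  [[0,0,0],-0.46],
  [[0,0,0],-0.53],
  [[0,0,0],-0.6],
  [[0,0,0],-0.67],
  [[0,0,0],-0.74],
  [[0,0,0],-0.81],
  [[0,0,0],-0.88],
  [[0,0,0],-0.95],
  [[0,0,0],-1.02],
  [[0,0,0],-1.08],
  [[0,0,0],-1.13],
  [[0,0,0],-1.16],
  [[0,0,0],-1.18],
  [[0,0,0],-1.18],
])

```text
time: 7.75
position: [0.482, -0.2853, 0.1082]
tool_rot: [-3.141, 0.042, -0.003]
ft_force: [1.7, 4.3, 1.7]
grip_width: 0.158
```

Run:
```python
from h import *
from scipy.spatial.transform import Rotation as R
s=get_state();T=R.from_rotvec(s['tool_rot']).as_matrix()
a=np.arctan2(T[1,0],T[0,0]);print(s['time'],s['position'],a,'q est',2.855-(a+np.pi/2),np.round(s['joint_positions'],2),s['ft_force'],s['torque'],s['grip_width'])
d=shot('wrist','w3.png');e=shot('scene','s3.png')
c=cv2.resize(d['pixels'][100:260,220:420],(500,400));f=cv2.resize(e['pixels'][130:240,150:250],(300,330))
im=np.zeros((400,800,3),np.uint8);im[:,:500]=c;im[:330,500:]=f;cv2.imwrite('pics/c3.png',im)
```

```text
7.75 [ 0.48197816 -0.28525755  0.10816221] -0.026803038318733593 q est 1.311006711523837 [ 0.82  0.24 -0.38  1.81  0.1   1.11  0.38] [1.68284118 4.26781459 1.74703497] [ 1.01547579 -0.40616159  0.5568452 ] 0.15807791958344755
```

View pics/c3.png

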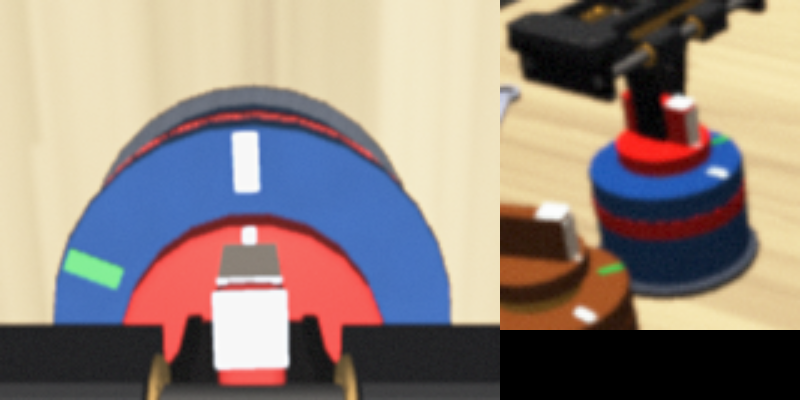

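The white end lines up with the white mark at crop (245,160). In the side view the gap under the disc is gone, and the 0.56 N m moment means the cap is at its stop. I release and retreat straight up.

>>> carry_out([
  [[-0.0005,0,0],0],
  [[-0.0005,0,0],0],
  [[-0.0005,0,0],0],
  [[-0.0005,0,0],0],
  [[-0.0005,0,0],0],
  [[-0.0005,0,0],0],
  [[-0.0005,0,0],0],
  [[-0.0005,0,0],0],
], grip=-1)

```text
time: 8.65
position: [0.4802, -0.2862, 0.1076]
tool_rot: [3.141, -0.046, 0.0]
ft_force: [-0.0, -0.1, -0.8]
grip_width: 0.799
```

>>> carry_out([
  [[0,0,0.01],0],
  [[0,0,0.03],0],
  [[0,0,0.05],0],
  [[0,0,0.08],0],
  [[0,0,0.11],0],
  [[-0.02,-0.03,0.13],0],
  [[-0.05,-0.07,0.13],0],
  [[-0.08,-0.11,0.13],0],
  [[-0.1,-0.14,0.13],0],
  [[-0.1,-0.14,0.13],0],
  [[-0.1,-0.14,0.13],0],
])

```text
time: 9.75
position: [0.3798, -0.4267, 0.2382]
tool_rot: [-3.141, 0.049, -0.001]
ft_force: [0.3, 0.9, -0.7]
grip_width: 1.002
```

Run:
```python
from h import *
s=get_state();print(s['time'],s['position'],s['ft_force'],s['grip_width'],np.abs(s['qd']).max())
a=shot('top','t4.png');e=shot('scene','s4.png')
c=cv2.resize(a['pixels'][120:260,140:520],(760,280));f=cv2.resize(e['pixels'][140:320,130:510],(680,322))
im=np.zeros((600,760,3),np.uint8);im[:280]=c;im[280:][:320,:680]=f[:320];cv2.imwrite('pics/c4.png',im)
```

```text
9.75 [ 0.37982649 -0.42669824  0.23816006] [ 0.31828408  0.9228281  -0.65600713] 1.0017378429260455 0.04291931945635761
```

View pics/c4.png

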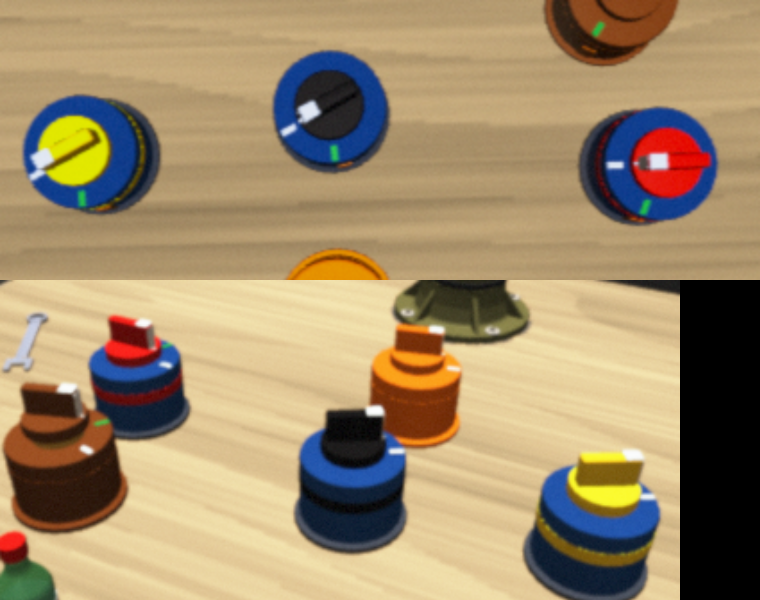

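The red bar's white end at (657,161) points at the white mark at (614,165), and the cap is down. The yellow and black caps still point at their white marks, and the arm is clear. I hand the job in.

```bash
python3 -c "
from bench import ticket
print(ticket.close_job())"
```

```text
the job is handed in; nothing more can be done
None
```

The red cap is down in its thread and tight, and I handed the job in at about 10 s of the 34 s allowed; no verdict was reported.

- **Turning back:** I gripped the bar and turned it back about 0.57 rad to an estimated 0.13. I then lowered it 8.0 mm; the force went from −5 N to +2 N, which showed it had seated.
- **Turning forward:** I turned it clockwise to an estimated 1.31 rad, where a 0.56 N m moment showed it was at the stop. I then let go and moved the arm clear.
- **Last pictures:** The red cap's white end points at the white mark. The gap under its disc had already gone in the picture before release. The yellow and black caps still point at their white marks, the gripper is open and the arm touches nothing.
- **Disagreement:** One rough first reading from the scene camera put the bar's start about 0.15 rad away from the top camera's. The wrist camera agreed with the top camera, so I used that. No check failed.

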